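Home a lamp's filter slide, count three clicks, then switch the lamp on

TASK

The bench lamp's filter slide was left at an unknown setting: push its upright lever to the right (seen from the robot) until the slide is fully home against the end stop, then push the lever back to the left, feeling for the clicks, and stop with the slide settled in the third click from home, without running past it. With that filter in place, press the lamp's round button fully in and let it come out again. Only push: do not pinch the lever between the fingers, do not press the button before the third filter is in, and do not shift or lift the lamp or disturb the things around it.

Things in the scene. Friction and masses are not known exactly. Their poses are not given: they have to be found in the camera images.
- lamp: the bench lamp, a loose 3 kg module on rubber feet. Origin on the bench under the gate's middle. x is the light beam: finned grey housing on the -x side (nearest the robot), black lens barrel on the +x side; y points left along the slide's travel, z up. Base plate, a cross 140 (x -85 to +55) by 212 mm (y -106 to +106), top at z = 10. Housing and gate: x -80 to +12, y -34 to +34 mm, flat top at z = 60
- home_stop (a point): rubber bumper on the home stop, the taller metal block with a brass screw at the lamp's right end; the slide's end meets this point when fully home. At x 0, y -88, z 43 mm in the lamp's frame; the block is 52 mm high. Nothing on the lamp but the lever and the button is higher than 60 mm above the bench
- slide (a joint): filter slide: an aluminium bar on edge in the gate; m, 0 = home against the right-hand stop, growing to the left (lamp +y) to 0.072. Notches at 0, 0.018, 0.036, 0.054, 0.072; home is not counted, so the third click is 0.054. Leaving a notch takes 5 to 6 N, falling to nothing just past half way to the next, whence the slide snaps by itself, ahead of the finger, into it; it stays where left, also on a crest
- lever_mid (a point): middle of the lever, an upright tab on the slide, 16 mm (lamp x) by 13 mm (lamp y, over both pads). It rises from a 30 mm long foot (top 65 mm above the bench) to 116 mm; the pads on its left and right faces lie 79 to 105 mm, this point 92 mm above the bench. In the lamp's frame x = 0, y = slide value - 36 mm; axes as the lamp's
- pad_left: the black ribbed rubber pad on the lever's left face (lamp +y side), 15 x 3.5 x 26 mm, origin at its middle, 4.75 mm left of point lever_mid. Push here to move the slide home
- pad_right: the same on the lever's right face (lamp -y side), 4.75 mm right of point lever_mid. Push here to move the slide through its clicks
- lamp_button (a joint): the lamp's push button, metres: 0 = out, 0.005 = fully in. A spring pushes it out: 2 N to start, 5 N fully in
- button_top (a point): middle of the button's top face; the button is a grey cap 17 mm across in a thin steel bezel on the housing, its top 70 mm above the bench, at x = -32 mm, y = 0 in the lamp's frame. It is pressed straight down
- instrument_knob (a point): an obstacle, fixed: front face of the black knob of the tall bench instrument that stands along the back, left of the lamp. The knob is 90 mm across; the instrument fills the space behind it, from 200 mm above the bench upward, for world y above 0.1 m. Swing round on the robot's side of it
- lens_cap: black round lens cap, 45 mm across, 12 mm high, lying flat at the left of the lamp's housing; origin at the centre of its underside
- spare_lens: black lens tube, 35 mm across, 50 mm high, standing by the lamp's left end; origin at the centre of its underside
- petri_dish: shallow translucent white dish, 60 mm across, 14 mm high, at the right, behind the lamp; origin at the centre of its underside
- coupon: flat metal test coupon, 60 x 30 x 10 mm, lying at the right of the lamp's housing; origin at the centre of its underside
- vial: small glass vial with a white cap, 22 mm across, 50 mm high, standing behind the right half of the slide; origin at the centre of its underside
- bottle_brown: brown bottle, 58 mm across, 125 mm high, standing behind, to the right; origin at the centre of its underside
- bottle_white: white bottle, 50 mm across, 110 mm high, standing behind, to the right; origin at the centre of its underside

How it is judged:
By the outcome, as a careful person would: the job done as asked, in the order asked, and still so for the second after the job is handed in, with the robot touching nothing.
It also fails if it takes over 72 s, if anything falls off the work surface, if the arm or the gripper's body presses on something with over 40 N, if the wrist force passes 120 N, or if a joint passes its speed limit or range.

ROBOT

A 6-joint arm with a two-finger parallel gripper is mounted at the origin on a cart in front of the work surface, level with it; the furniture and walls round the work are solid. World frame = base frame: x ahead of the robot, y to its left, z up, the work surface at z = 0. Lengths are in mm, angles in rad, forces in N, time in s.
With the tool pointing down it reaches from about 275 to 750 mm from the base axis. Payload 10.2 kg.
Tool frame: the origin (TCP) lies between the finger pads; the fingertips stand 11 mm ahead of it and the grasp point (between the pads) lies 8 mm behind it; z points along the fingers, y is the line along which they close (so a half turn about z gives the same grasp; the last joint's range is limited). The gripper opens to 85 mm and grips with 20 to 120 N. Pads are 22 mm wide; open, the fingers measure 114 mm over their backs; the gripper's body (76 mm by 85 mm) begins 54 mm behind the grasp point. The pads swing forward as they close: fully open they stand 13 mm farther back than shut.
Start: joints at [1.118, 0.313, 1.498, -0, 1.331, -0.223], TCP at [119.599, 511.202, 242.294] pointing down, gripper open.
Joint ranges: [-2.94, 2.94], [-0.97, 2.17], [0.19, 2.56], [-1.23, 4.37], [0.02, 3.11], [-2.88, 2.88]. Speed limits (rad/s): [2.39, 2.39, 3.01, 3.14, 3.14, 3.14].

INTERFACE

Orientations are given as a unit quaternion [w, x, y, z].
In Python, from rig import sense, eyes, finish_job gives the robot as it stands.
- The arm moves only by the shell command python3 -m jog 'ROWS' [FORCE]. ROWS is JSON, a list of rows, each a list of 7 numbers: the shift along the tool's x, y, z in m, then the turn, a rotation vector about the tool's x, y, z in rad, then the finger opening in m, from 0 to 0.0854. In form: [[dx, dy, dz, rx, ry, rz, gripper], ...]. A call has 1 to 5 rows; each row shifts and turns the commanded pose from where the row before left it, along the tool's axes as they then stand; what a row does not reach is not made up. A row lasts 1/10 s, in which the tool goes at most 50 mm and 8.59 degrees, less where a joint would pass 70% of its speed; a pose out of reach is approached as far as the arm can. A call is refused whole if a number of a shift passes 0.05 or a number of a turn 0.15, either way. A call with a gripper value outside its range is refused whole. The fingers move at their own pace and stop on an object; FORCE is the grip in N (left out, the last holds). Time passes only in rows, so rows that do not move let the fingers close. It gives the time, the measured TCP pose, the force, the opening and the grip force at its end, in the units of the state.
- sense(): the state, without advancing time (a new reading comes with each control period).
- eyes.capture(name): name is "side" or "top" or "wrist"; returns the picture (400x640x3 uint8, red, green, blue); there is no depth.
- eyes.calibration(name): a dict with "fx", "fy", "cx", "cy" (pixels), "cam_to_world" (4x4, takes a point from camera to world coordinates); the wrist camera has in their place "mount" (4x4, takes a point from camera to tool coordinates, whose origin is the TCP and whose axes are the flange's). Camera axes: x right, y down, z forward; pixel columns grow to the right and rows downward; lengths in mm; the calibration is good to about 2 mm. A picture is of the moment at which its call begins: read the wrist's pose just before it. calibration takes no time and is no camera call.
- finish_job(): hands the job in; it is judged then, once.
The state is a dict: "time_s": time; "joints": joint angles; "dq": joint speeds; "tau": joint torques, N m; "eef_pos": TCP position; "ee_rot": TCP orientation; "force": force on the tool from outside, world axes, zero at the start; "wrist_torque": the same for the moment, N m; "grip_width": opening from 0.0 (shut) to 1.0 (fully open); "grip_force": force on a finger pad.
Only numpy, scipy, OpenCV 4.12 (cv2) and the standard library are available. Lean on these libraries where they do the work, as an engineer would, in place of code of your own. Each camera call takes 0.05 s, during which the arm holds its last target. There are 200 camera calls.

## Working session

There is one attempt and no reset: what is moved stays moved. The work goes in short steps, Python scripts to look and compute and a shell command to move; the robot and the scene stay as the last step left them, time stands still between calls to the robot, and variables do not carry over. Pictures are saved under pics/ and viewed, at most 10 in all, crops included, and the job is handed in when it is done.

```bash
mkdir -p pics; python3 - <<'E'
from rig import sense, eyes
import cv2, numpy as np
print(sense())
for n in ("side","top"):
    im=eyes.capture(n); cv2.imwrite(f"pics/{n}0.png",im[:,:,::-1])
    c=eyes.calibration(n); print(n,{k:np.round(np.array(v),4).tolist() for k,v in c.items()})
print(eyes.calibration("wrist"))
E
```

```text
{'time_s': 0.0, 'joints': array([ 1.11759588e+00,  3.13487841e-01,  1.49842583e+00,  2.11266536e-06,
        1.33101591e+00, -2.23399858e-01]), 'dq': array([-0.00062879, -0.00060853, -0.00014245,  0.00023538, -0.00112364,
       -0.00045051]), 'tau': array([-5.62689274e-04, -4.12275267e+01, -2.59746695e+01, -2.07958469e-04,
        4.12357069e-03,  6.78606398e-07]), 'eef_pos': array([119.4892628 , 510.97375676, 241.71994344]), 'ee_rot': array([-2.22819950e-04,  1.14647864e-01,  9.93405970e-01, -6.30233960e-04]), 'force': array([ 0.72494486, -0.18432542, -0.39771777]), 'wrist_torque': array([ 0.02027281,  0.00160715, -0.00302151]), 'grip_force': 0.0, 'grip_width': 1.0007700265479087}
side {'fx': 428.9369, 'fy': 428.9369, 'cx': 316.7026, 'cy': 199.7743, 'cam_to_world': [[0.9972, -0.0335, 0.0675, 458.9157], [-0.0749, -0.5411, 0.8376, -1044.2868], [0.0085, -0.8403, -0.5421, 728.7946], [0.0, 0.0, 0.0, 1.0]]}
top {'fx': 439.6468, 'fy': 439.6468, 'cx': 327.0703, 'cy': 196.0009, 'cam_to_world': [[-0.0285, -0.9956, 0.0897, 427.1653], [-0.9995, 0.0297, 0.0121, -159.2843], [-0.0147, -0.0893, -0.9959, 1427.8496], [0.0, 0.0, 0.0, 1.0]]}
{'fx': 278.55967680851967, 'fy': 278.55967680851967, 'cx': 323.42105823497917, 'cy': 204.6239788100937, 'mount': array([[ 7.81542372e-05, -9.65916097e-01, -2.58855340e-01,
         6.54792206e+01],
       [ 9.99999974e-01,  1.31067348e-04, -1.87154052e-04,
        -8.53080927e-01],
       [ 2.14702594e-04, -2.58855319e-01,  9.65916082e-01,
        -1.31315341e+02],
       [ 0.00000000e+00,  0.00000000e+00,  0.00000000e+00,
         1.00000000e+00]])}
```

View pics/side0.png

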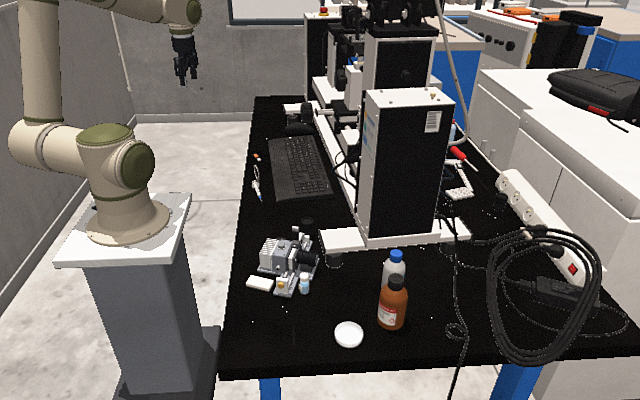

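View pics/top0.png

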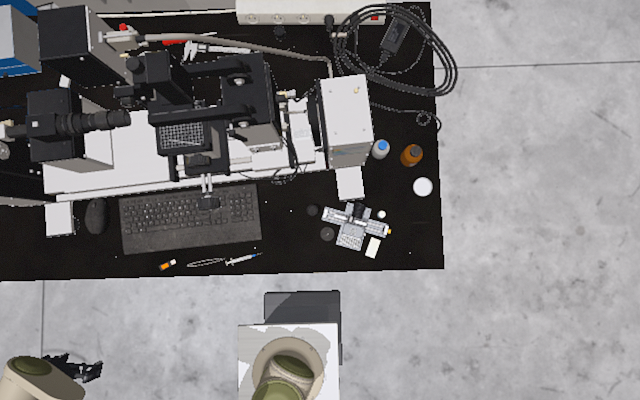

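The side view shows the lamp at about (285,258). The top view shows it at about (357,222), rotated a little. I'll enlarge both.

```bash
python3 - <<'E'
import cv2
a=cv2.imread("pics/top0.png")[195:265,305:405]; cv2.imwrite("pics/top0c.png",cv2.resize(a,None,fx=8,fy=8,interpolation=cv2.INTER_CUBIC))
a=cv2.imread("pics/side0.png")[215:305,235:345]; cv2.imwrite("pics/side0c.png",cv2.resize(a,None,fx=6.5,fy=6.5,interpolation=cv2.INTER_CUBIC))
E
```

```text
(no output)
```

View pics/top0c.png

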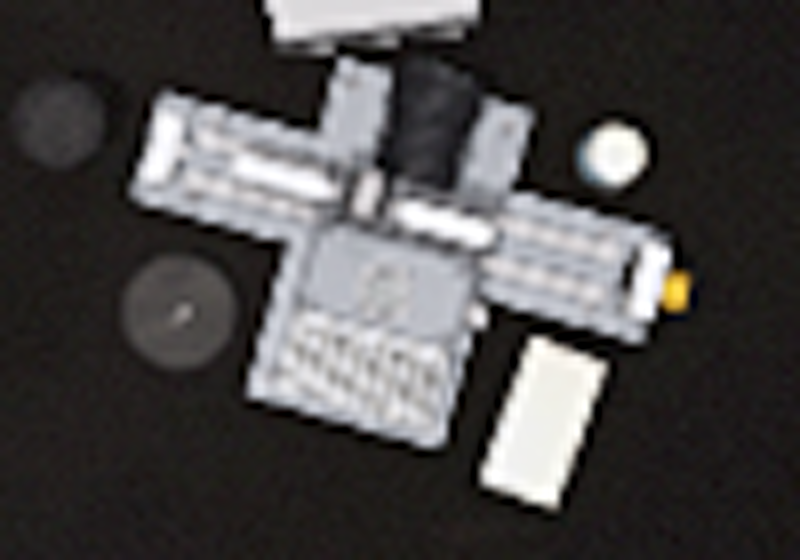

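View pics/side0c.png

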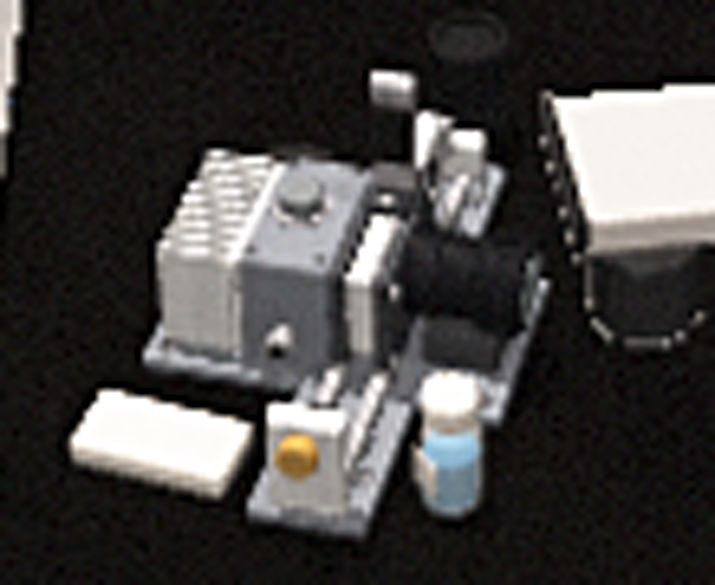

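Readings from the top crop (÷8, offset 305,195):
- Plate ends: left at about (145,144), right (656,290), near (346,421), far (440,78).
- Button at (385,288).
- Stop block top at (652,278).
- Lever top at about (370,190).

In the side crop (÷6.5, offset 235,215) the button top is at (300,188) and the lever's top face at about (393,78). Next I fit the lamp pose and slide value.

```bash
cat > h.py <<'E'
import numpy as np
from rig import sense, eyes
from scipy.optimize import least_squares
from scipy.spatial.transform import Rotation as R
def cam(n):
    c=eyes.calibration(n)
    if "mount" in c:
        s=sense(); q=s["ee_rot"]; T=np.eye(4); T[:3,:3]=R.from_quat([q[1],q[2],q[3],q[0]]).as_matrix(); T[:3,3]=s["eef_pos"]
        M=T@c["mount"]
    else: M=np.array(c["cam_to_world"])
    return c,M
def proj(cm,p):
    c,M=cm; q=np.linalg.inv(M)@np.append(p,1); return np.array([c["fx"]*q[0]/q[2]+c["cx"],c["fy"]*q[1]/q[2]+c["cy"]])
def ray(cm,uv,z):
    c,M=cm; d=M[:3,:3]@np.array([(uv[0]-c["cx"])/c["fx"],(uv[1]-c["cy"])/c["fy"],1]); o=M[:3,3]; return o+d*(z-o[2])/d[2]
def lamp(p,l):
    c,s=np.cos(p[2]),np.sin(p[2]); return np.array([p[0]+c*l[0]-s*l[1],p[1]+s*l[0]+c*l[1],l[2]])
def tool():
    s=sense(); q=s["ee_rot"]; return s["eef_pos"],R.from_quat([q[1],q[2],q[3],q[0]]).as_matrix(),s
E
python3 - <<'E'
from h import *
t=cam("top"); s=cam("side")
T=lambda u,v:np.array([u/8+305-.44,v/8+195-.44]); S=lambda u,v:np.array([u/6.5+235-.42,v/6.5+215-.42])
obs=[(t,T(145,144),(0,106,10)),(t,T(656,290),(0,-106,10)),(t,T(346,421),(-85,0,10)),(t,T(440,78),(55,0,10)),(t,T(385,288),(-32,0,70)),(s,S(300,188),(-32,0,70))]
lev=[(t,T(370,190)),(s,S(393,78))]
def f(p):
    r=[proj(c,lamp(p,l))-uv for c,uv,l in obs]+[proj(c,lamp(p,(0,p[3]-36,116)))-uv for c,uv in lev]
    return np.ravel(r)
o=least_squares(f,[450,-230,-.28,30]); print(o.x,np.round(o.fun.reshape(-1,2),2))
p=o.x
for n,u,z in (("cap",T(180,312),12),("tube",T(60,122),50),("vial",T(614,155),50),("coupon",T(545,423),10)):
    w=ray(t,u,z); c,sn=np.cos(p[2]),np.sin(p[2]); d=w[:2]-p[:2]; print(n,w.round(),"lamp",(c*d[0]+sn*d[1]).round(),(-sn*d[0]+c*d[1]).round())
for n,l in (("lever",(0,p[3]-36,92)),("btn",(-32,0,70)),("home",(0,-88,43))): print(n,lamp(p,l).round(1))
E
```

```text
[ 4.70021476e+02 -2.28496188e+02 -3.06069796e-01  5.30270805e+01] [[ 0.32 -0.09]
 [-0.06 -0.3 ]
 [-0.29 -0.17]
 [-0.32  0.75]
 [ 0.11  0.3 ]
 [ 0.44  0.34]
 [ 0.04  0.46]
 [ 0.3  -0.09]]
cap [ 434. -139.   12.] lamp -62.0 75.0
tube [509. -94.  50.] lamp -3.0 140.0
vial [ 490. -311.   50.] lamp 44.0 -72.0
coupon [ 385. -283.   10.] lamp -64.0 -78.0
lever [ 475.2 -212.3   92. ]
btn [ 439.5 -218.9   70. ]
home [ 443.5 -312.4   43. ]
```

```bash
for i in 1 2 3; do python3 -m jog '[[-0.0215,-0.03,0,0,0,0,0],[-0.0215,-0.03,0,0,0,0,0],[-0.0215,-0.03,0,0,0,0,0],[-0.0215,-0.03,0,0,0,0,0],[-0.0215,-0.03,0,0,0,0,0]]' 20; done
python3 -m jog '[[0,0,0,0,0,0.15,0],[0,0,0,0,0,0.15,0],[0,0,0,0,0,0.15,0],[0,0,0,0,0,0.15,0],[0,0,0,0,0,0.15,0]]'
python3 -m jog '[[0,0,0,0,0,0.15,0],[0,0,0,0,0,0.15,0],[0,0,0,0,0,0.15,0],[0,0,0,0,0,0.15,0],[0,0,0,0,0,0.15,0]]'
python3 -m jog '[[0,0,0,0,0,0.147,0],[0,0,0,0,0,0,0]]'
python3 -c "
from h import *
p,M,s=tool();print(p,M.round(3),s['joints'])"
```

```text
time_s: 0.6
eef_pos: [190.2, 339.2, 242.0]
ee_rot: [-0.0, 0.114, 0.993, -0.0]
force: [0.4, 0.1, -0.3]
grip_width: 0.145
grip_force: 0.0
time_s: 1.1
eef_pos: [260.7, 168.7, 242.2]
ee_rot: [0.0, 0.114, 0.993, 0.0]
force: [1.1, -0.1, -0.4]
grip_width: -0.001
grip_force: 0.0
time_s: 1.6
eef_pos: [331.3, -2.0, 242.3]
ee_rot: [0.0, 0.115, 0.993, 0.0]
force: [0.4, 1.3, 0.3]
grip_width: -0.001
grip_force: 0.0
time_s: 2.1
eef_pos: [331.0, -0.4, 242.1]
ee_rot: [-0.0, 0.473, 0.881, -0.0]
force: [-0.7, -0.3, 0.2]
grip_width: 0.002
grip_force: 0.0
time_s: 2.6
eef_pos: [331.0, -0.4, 242.1]
ee_rot: [-0.0, 0.763, 0.646, -0.0]
force: [-0.4, 0.8, -1.0]
grip_width: 0.001
grip_force: 0.0
time_s: 2.8
eef_pos: [331.0, -0.4, 242.1]
ee_rot: [-0.0, 0.807, 0.591, -0.0]
force: [-0.0, 1.4, 0.9]
grip_width: -0.001
grip_force: 0.0
[330.97300743  -0.36808333 242.14726063] [[ 0.302  0.953 -0.   ]
 [ 0.953 -0.302  0.   ]
 [ 0.    -0.    -1.   ]] [-3.60162977e-01 -1.38004525e-01  1.99486185e+00 -3.08346697e-06
  1.28513018e+00 -5.28724390e-02]
```

```bash
python3 -m jog '[[-0.022,0.04,0,0,0,0,0],[-0.022,0.04,0,0,0,0,0],[-0.022,0.04,0,0,0,0,0],[-0.022,0.04,0,0,0,0,0],[-0.022,0.04,0,0,0,0,0]]'
python3 -m jog '[[0,0,0,0,0,0,0],[0,0,0,0,0,0,0]]'
python3 - <<'E'
from h import *
import cv2
p,M,s=tool(); print(p,s["force"])
np.savez("w1.npz",M=cam("wrist")[1])
im=eyes.capture("wrist"); cv2.imwrite("pics/w1.png",cv2.resize(im[:,:,::-1],(800,500)))
P=[470.02,-228.5,-.30607]
for l in ((0,17,116),(-32,0,70),(0,-88,52),(-85,-34,10),(0,106,10)): print(l,(proj(cam("wrist"),lamp(P,l))*1.25).round())
E
```

```text
time_s: 3.3
eef_pos: [489.7, -167.0, 241.9]
ee_rot: [-0.0, 0.805, 0.593, -0.0]
force: [0.2, 0.6, 0.6]
grip_width: 0.003
grip_force: 0.0
time_s: 3.5
eef_pos: [488.6, -165.7, 241.4]
ee_rot: [-0.001, 0.806, 0.592, -0.0]
force: [0.5, -0.3, 0.3]
grip_width: 0.001
grip_force: 0.0
[ 488.57604501 -165.74794864  241.42825697] [ 0.49087409 -0.25980114  0.29666035]
(0, 17, 116) [406. 310.]
(-32, 0, 70) [372. 306.]
(0, -88, 52) [406. 377.]
(-85, -34, 10) [331. 313.]
(0, 106, 10) [406. 187.]
```

View pics/w1.png

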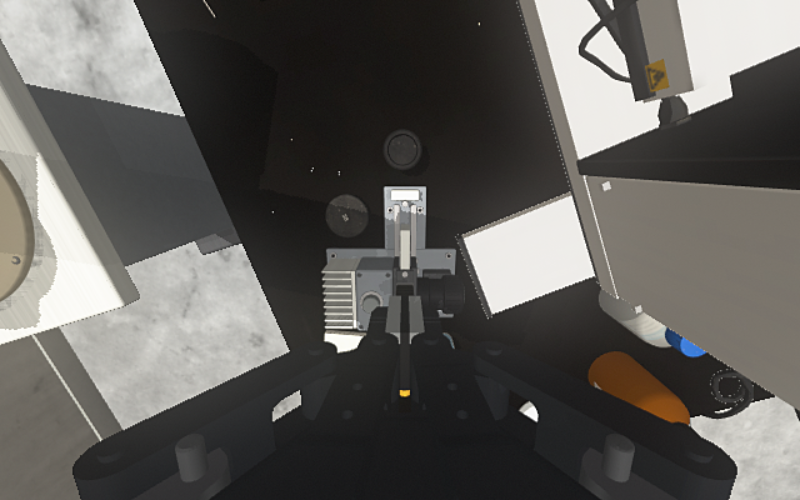

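The wrist view matches the fit: the plate's left end is at (405,187) against a predicted (406,187), and the button is at (372,303). I can descend to the left of the lever.

```bash
python3 -m jog '[[0,0.001,0.03,0,0,0,0],[0,0,0.03,0,0,0,0],[0,0,0.03,0,0,0,0],[0,0,0.03,0,0,0,0],[0,0,0.03,0,0,0,0]]'
python3 -m jog '[[-0.01,0,0,0,0,0,0],[-0.01,0,0,0,0,0,0],[0,0,0,0,0,0,0]]'
python3 - <<'E'
from h import *
import cv2
p,M,s=tool(); print(p,s["force"])
P=[470.02,-228.5,-.30607]; d=p[:2]-P[:2]; c,sn=np.cos(P[2]),np.sin(P[2]); print("lamp",c*d[0]+sn*d[1],-sn*d[0]+c*d[1])
im=eyes.capture("side")[200:290,235:345]; cv2.imwrite("pics/s1.png",cv2.resize(im[:,:,::-1],None,fx=6.5,fy=6.5,interpolation=cv2.INTER_CUBIC))
E
```

```text
time_s: 4.05
eef_pos: [489.1, -164.8, 92.0]
ee_rot: [0.0, 0.806, 0.592, 0.0]
force: [0.6, -0.1, -0.2]
grip_width: -0.004
grip_force: 0.0
time_s: 4.35
eef_pos: [483.9, -186.6, 94.3]
ee_rot: [0.002, 0.807, 0.591, 0.0]
force: [0.5, -0.2, -0.4]
grip_width: 0.002
grip_force: 0.0
[ 483.93454465 -186.59143369   94.33956589] [ 0.47005046 -0.17040711 -0.41485645]
lamp 0.6402456777936472 44.1535113960121
```

View pics/s1.png

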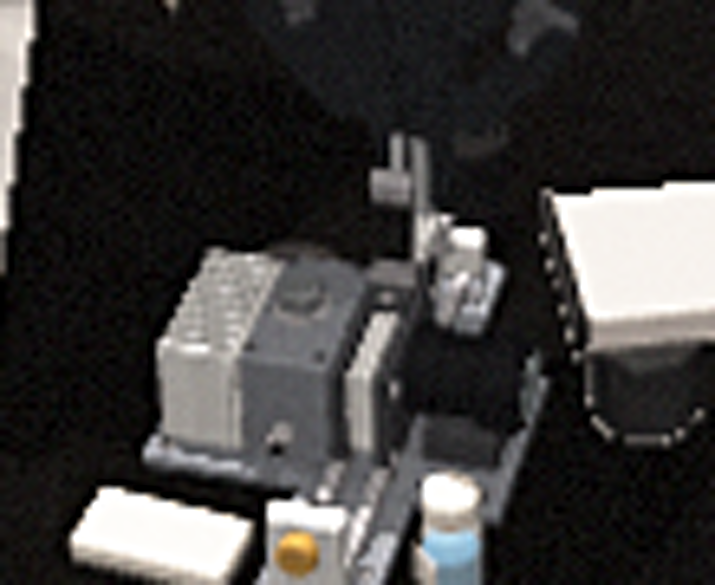

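The side view shows the fingers behind (left of) the lever and in line with it. Pushing home in small steps.

```bash
for i in 1 2 3 4 5 6; do python3 -m jog '[[-0.003,0,0,0,0,0,0],[-0.003,0,0,0,0,0,0],[-0.003,0,0,0,0,0,0]]' | grep -E 'time|pos|^force'; done
```

```text
time_s: 4.7
eef_pos: [481.0, -193.7, 92.6]
force: [3.0, 5.8, 1.1]
time_s: 5.0
eef_pos: [478.2, -202.3, 92.4]
force: [1.1, 1.2, 0.3]
time_s: 5.3
eef_pos: [475.3, -210.9, 92.1]
force: [3.2, 7.1, 0.7]
time_s: 5.6
eef_pos: [472.6, -219.5, 92.2]
force: [0.4, 1.4, 0.0]
time_s: 5.9
eef_pos: [470.0, -228.2, 92.3]
force: [2.9, 6.8, 1.5]
time_s: 6.2
eef_pos: [467.3, -236.7, 92.4]
force: [-0.2, 0.9, 0.6]
```

```bash
python3 -m jog '[[-0.002,0,0,0,0,0,0],[-0.002,0,0,0,0,0,0],[-0.002,0,0,0,0,0,0],[-0.001,0,0,0,0,0,0]]' | grep -E 'time|pos|^force'; for i in 1 2 3 ; do python3 -m jog '[[-0.001,0,0,0,0,0,0]]' | grep -E 'time|pos|^force'; done
```

```text
time_s: 6.6
eef_pos: [465.1, -243.4, 92.3]
force: [-0.0, 0.7, -0.0]
time_s: 6.7
eef_pos: [464.9, -244.2, 92.3]
force: [0.2, 0.0, 0.1]
time_s: 6.8
eef_pos: [464.6, -244.9, 92.2]
force: [1.9, 5.0, 0.0]
time_s: 6.9
eef_pos: [464.6, -245.1, 92.2]
force: [4.0, 9.2, 1.1]
```

```bash
python3 -m jog '[[0.004,0,0,0,0,0,0],[0.004,0,0,0,0,0,0],[0,0,-0.02,0,0,0,0],[0,0,-0.02,0,0,0,0],[0,0,-0.02,0,0,0,0]]'| grep -E 'time|pos|^force'
python3 -m jog '[[-0.02,0,0,0,0,0,0],[-0.02,0,0,0,0,0,0],[-0.014,0,0,0,0,0,0],[0,0,0,0,0,0,0]]'| grep -E 'time|pos|^force'
python3 - <<'E'
from h import *
import cv2
p,M,s=tool(); print(p,s["force"])
P=[470.02,-228.5,-.30607]; d=p[:2]-P[:2]; c,sn=np.cos(P[2]),np.sin(P[2]); print("lamp",c*d[0]+sn*d[1],-sn*d[0]+c*d[1])
a=eyes.capture("side")[200:290,235:345]; b=eyes.capture("top")[195:265,305:405]
r=lambda i:cv2.resize(i[:,:,::-1],(400,330),interpolation=cv2.INTER_CUBIC)
cv2.imwrite("pics/s2.png",np.hstack([r(a),cv2.resize(b[:,:,::-1],(400,330))]))
E
```

```text
time_s: 7.4
eef_pos: [466.7, -238.1, 153.0]
force: [0.8, 0.4, -0.4]
time_s: 7.8
eef_pos: [450.1, -290.9, 152.2]
force: [-0.5, -1.0, -0.4]
[ 450.0522927  -290.94559749  152.15165804] [-0.45253342 -0.99541309 -0.36057493]
lamp -0.2240009640536087 -65.55998630754294
```

View pics/s2.png

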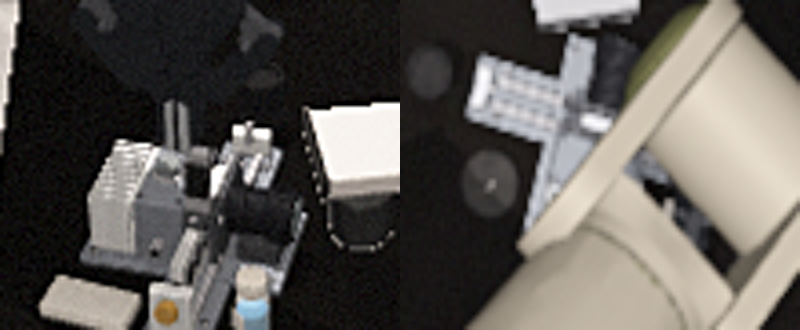

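The side view shows the lever at the right end, at about (200,175), with its pad facing us. The bar is at the stop and the lamp hasn't moved. Descending right of the lever, then approaching.

```bash
python3 -m jog '[[0,0,0.03,0,0,0,0],[0,0,0.03,0,0,0,0],[0,0,0,0,0,0,0],[0.003,0,0,0,0,0,0],[0.003,0,0,0,0,0,0]]'| grep -E 'time|pos|^force'
for i in 1 2 3 4 5 6; do python3 -m jog '[[0.0015,0,0,0,0,0,0]]'| grep -E 'time|pos|^force'; done
```

```text
time_s: 8.4
eef_pos: [453.1, -284.1, 93.9]
force: [0.2, -0.6, 0.6]
time_s: 8.5
eef_pos: [453.4, -282.6, 93.7]
force: [-0.4, -0.1, -0.9]
time_s: 8.6
eef_pos: [453.6, -281.2, 93.2]
force: [-0.3, -0.0, 0.3]
time_s: 8.7
eef_pos: [453.8, -279.8, 92.8]
force: [-0.6, -1.1, 1.1]
time_s: 8.8
eef_pos: [454.2, -278.3, 92.5]
force: [0.1, 0.2, 0.0]
time_s: 8.9
eef_pos: [454.5, -277.6, 92.6]
force: [-4.3, -5.4, -0.3]
time_s: 9.0
eef_pos: [454.8, -276.4, 92.5]
force: [-2.5, -3.6, 0.6]
```

```bash
for i in 1 2 3 4 5 6 7 8 9 10 11; do python3 -m jog '[[0.0015,0,0,0,0,0,0],[0.0015,0,0,0,0,0,0]]'| grep -E 'pos|^force'| tr '\n' ' '; python3 -c "
from rig import sense
p=sense()['eef_pos'];print(round(.3013*p[0]+.9535*p[1]+128.1,1))"; done
```

```text
eef_pos: [455.9, -273.0, 92.5] force: [-1.1, -2.2, 2.4] 5.2
eef_pos: [457.0, -269.6, 92.3] force: [-0.5, -1.0, 0.7] 8.7
eef_pos: [457.8, -266.4, 92.1] force: [-0.0, -0.6, -1.0] 12.0
eef_pos: [458.6, -263.8, 92.2] force: [-0.3, -0.0, -0.4] 14.8
eef_pos: [459.5, -261.0, 92.3] force: [0.1, -1.4, -0.8] 17.7
eef_pos: [460.2, -259.0, 92.3] force: [-2.8, -5.0, -0.4] 19.8
eef_pos: [461.3, -255.7, 92.3] force: [-1.9, -2.8, -0.7] 23.3
eef_pos: [462.3, -252.3, 92.3] force: [-0.8, -1.3, 0.0] 26.8
eef_pos: [463.3, -249.4, 92.3] force: [-0.5, 0.2, 0.3] 29.9
eef_pos: [464.2, -246.7, 92.3] force: [-0.3, -0.3, 0.5] 32.8
eef_pos: [465.0, -243.9, 92.3] force: [0.2, 0.2, -0.5] 35.6
```

Two clicks felt: the force drops at 9–10 and 27–28 mm. The slide is at 36 mm, so the third click comes next.

```bash
for i in 1 2 3 4 5; do python3 -m jog '[[0.001,0,0,0,0,0,0],[0.001,0,0,0,0,0,0]]'| grep -E 'pos|^force'| tr '\n' ' '; python3 -c "
from rig import sense
p=sense()['eef_pos'];print(round(.3013*p[0]+.9535*p[1]+128.1,1))"; done
```

```text
eef_pos: [465.4, -242.9, 92.4] force: [-2.7, -5.1, -0.9] 36.7
eef_pos: [466.0, -240.8, 92.4] force: [-1.9, -3.8, 0.8] 38.9
eef_pos: [466.8, -238.3, 92.3] force: [-0.5, -2.0, -0.1] 41.5
eef_pos: [467.4, -236.2, 92.3] force: [-0.8, -1.5, -0.9] 43.7
eef_pos: [468.0, -234.2, 92.3] force: [-1.3, -0.5, -0.1] 45.8
```

```bash
for i in 1 2 3; do python3 -m jog '[[0.001,0,0,0,0,0,0]]'| grep -E 'pos|^force'| tr '\n' ' '; python3 -c "
from rig import sense
p=sense()['eef_pos'];print(round(.3013*p[0]+.9535*p[1]+128.1,1))"; done
python3 -m jog '[[-0.004,0,0,0,0,0,0],[-0.004,0,0,0,0,0,0],[0,0,-0.02,0,0,0,0],[0,0,-0.02,0,0,0,0],[0,0,-0.02,0,0,0,0]]'| grep -E 'time|pos|^force'
python3 -m jog '[[0,-0.03,0,0,0,0,0],[0,-0.03,0,0,0,0,0],[0,-0.03,0,0,0,0,0],[0,0,0,0,0,0,0]]'| grep -E 'time|pos|^force'
python3 - <<'E'
from h import *
import cv2
P=[470.02,-228.5,-.30607]
a=eyes.capture("side")[215:305,235:345]; w=eyes.capture("wrist")
cv2.imwrite("pics/s3.png",cv2.resize(a[:,:,::-1],None,fx=6.5,fy=6.5,interpolation=cv2.INTER_CUBIC))
cv2.imwrite("pics/w3.png",w[:,:,::-1])
for s in (36,46,54,72): print(s,((proj(cam("side"),lamp(P,(0,s-36,116)))-[235,215])*6.5).round(),proj(cam("wrist"),lamp(P,(0,s-36,116))).round())
E
```

```text
eef_pos: [468.3, -233.3, 92.3] force: [0.3, -0.6, 0.4] 46.8
eef_pos: [468.6, -232.3, 92.2] force: [0.6, 0.1, 0.4] 47.8
eef_pos: [468.9, -231.4, 92.2] force: [0.2, 0.9, 0.8] 48.7
time_s: 13.0
eef_pos: [466.3, -239.6, 153.0]
force: [0.5, -1.0, 0.5]
time_s: 13.4
eef_pos: [378.4, -211.3, 152.3]
force: [1.3, 0.4, -0.3]
36 [380. 102.] [466. 216.]
46 [387.  86.] [468. 201.]
54 [393.  73.] [469. 188.]
72 [406.  46.] [473. 159.]
```

View pics/s3.png

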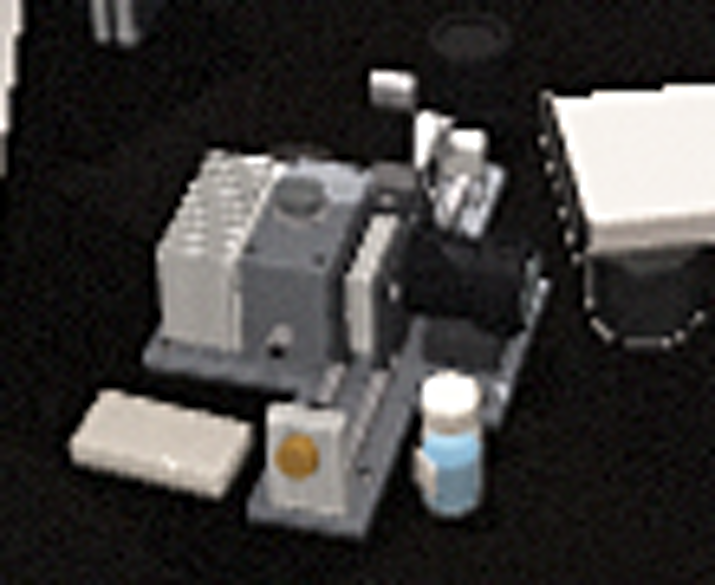

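The lever top is back at (393,85), where the fit puts the 54 mm notch, and the lamp and neighbours are unmoved. Next, the button.

```bash
python3 -m jog '[[0.0037,0.0283,0,0,0,0,0],[0.0037,0.0283,0,0,0,0,0],[0,0,0,0,0,0,0],[0,0,0,0,0,0,0]]'| grep -E 'time|pos|^force'
python3 -m jog '[[0,0,0.02,0,0,0,0],[0,0,0.02,0,0,0,0],[0,0,0.02,0,0,0,0],[0,0,0.005,0,0,0,0],[0,0,0,0,0,0,0]]'| grep -E 'time|pos|^force'
for i in 1 2 3 4 5; do python3 -m jog '[[0,0,0.001,0,0,0,0]]'| grep -E 'pos|^force'| tr '\n' ' '; done
```

```text
time_s: 13.9
eef_pos: [437.3, -222.3, 151.8]
force: [0.1, 0.4, 0.2]
time_s: 14.4
eef_pos: [436.5, -222.1, 87.1]
force: [0.6, 1.0, 1.4]
eef_pos: [437.1, -222.6, 87.2] force: [0.3, 0.2, 0.6] eef_pos: [437.1, -222.5, 86.1] force: [0.6, 0.8, -0.4] eef_pos: [437.1, -222.3, 84.8] force: [-0.8, -0.5, 0.6] eef_pos: [437.0, -222.3, 83.6] force: [-0.1, -0.1, -0.7] eef_pos: [436.9, -222.2, 82.4] force: [0.1, 0.2, 0.3]
```

```bash
for i in 1 2 3 4 5 6 7; do python3 -m jog '[[0,0,0.001,0,0,0,0]]'| grep -E 'pos|^force'| tr '\n' ' '; done
```

```text
eef_pos: [436.9, -222.2, 81.3] force: [0.2, 1.1, 1.0] eef_pos: [436.9, -222.2, 80.3] force: [0.1, -0.4, 1.9] eef_pos: [436.9, -222.2, 79.4] force: [-1.0, 0.1, 3.5] eef_pos: [436.9, -222.2, 78.4] force: [-1.4, 0.5, 4.1] eef_pos: [436.9, -222.2, 77.4] force: [-1.1, 1.1, 4.8] eef_pos: [436.9, -222.2, 76.4] force: [-1.3, 0.7, 10.0] eef_pos: [437.0, -222.3, 76.2] force: [-5.5, 5.2, 22.7]
```

The button bottomed out: force climbs to 22 N with no further travel. Releasing and retreating.

```bash
python3 -m jog '[[0,0,-0.003,0,0,0,0],[0,0,-0.005,0,0,0,0],[0,0,-0.02,0,0,0,0],[0,0,-0.03,0,0,0,0],[0,0,-0.03,0,0,0,0]]'| grep -E 'time|pos|^force'
python3 -m jog '[[0,-0.03,0,0,0,0,0],[0,-0.03,0,0,0,0,0],[0,-0.03,0,0,0,0,0],[0,0,0,0,0,0,0],[0,0,0,0,0,0,0]]'| grep -E 'time|pos|^force'
python3 - <<'E'
from h import *
import cv2
a=eyes.capture("side")[215:305,235:345]
cv2.imwrite("pics/s4.png",cv2.resize(a[:,:,::-1],None,fx=6.5,fy=6.5,interpolation=cv2.INTER_CUBIC))
E
```

```text
time_s: 16.1
eef_pos: [436.6, -222.0, 164.0]
force: [-0.3, 0.4, 0.9]
time_s: 16.6
eef_pos: [351.1, -195.3, 163.6]
force: [0.4, -1.2, -0.3]
```

View pics/s4.png

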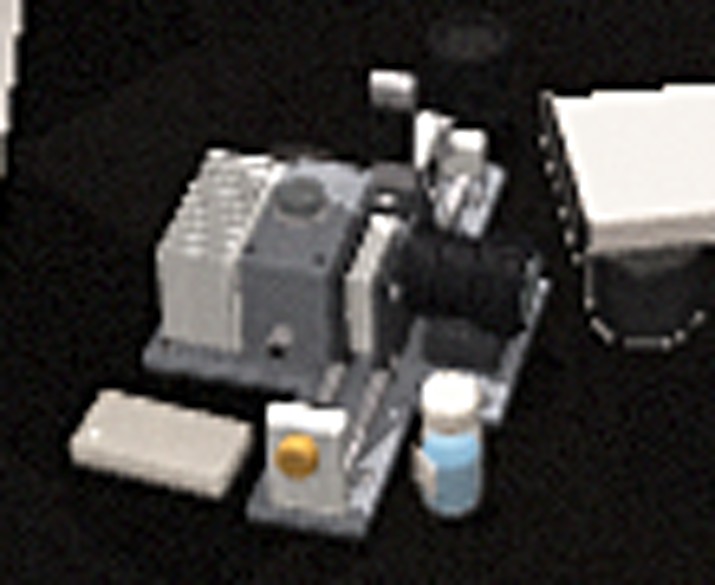

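The lever is still in the third notch at (393,88), the button is out at (300,192), and nothing else has moved.

```bash
python3 -c "
from rig import finish_job
print(finish_job())"
```

```text
the job is handed in; nothing more can be done
None
```

The slide was pushed fully home and then back to the third click (54 mm), and the button was pressed fully in and came back out; in the last picture nothing else had moved, and I handed the job in at about 17 s.

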